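Snap the damp box shut all round

ROBOT

A 7-joint arm with a two-finger parallel gripper is mounted at the origin on the work surface. World frame = base frame: x ahead of the robot, y to its left, z up, the work surface at z = 0. Lengths are in m, angles in rad, forces in N, time in s.
With the tool pointing down it reaches from about 0.4 to 0.85 m from the base axis. Payload 4.5 kg.
Tool frame: the origin (TCP) lies between the finger pads; the fingertips stand 11 mm ahead of it and the grasp point (between the pads) lies 8 mm behind it (r.nose_length is the distance from the TCP to the fingertips, in m); z points along the fingers, y is the line along which they close (so a half turn about z gives the same grasp; the last joint's range is limited). The gripper opens to 88 mm and grips with 3 to 60 N. Pads are 18 mm wide; open, the fingers measure 123 mm over their backs; the gripper's body (75 mm by 187 mm) begins 45 mm behind the grasp point.
Start: joints at [1.294, 0.689, -0.195, 1.565, 0.157, 0.902, -0.215], TCP at [0.191, -0.595, 0.25] pointing down, gripper open.
Joint ranges: [-3.01, 3.01], [-0.46, 2.08], [-1.47, 1.51], [0.13, 2.56], [-1, 4.14], [0.04, 2.09], [-2.66, 2.66]. Speed limits (rad/s): [2.57, 2.57, 3.14, 3.14, 3.14, 3.14, 3.14].

INTERFACE

Orientations are given as a unit quaternion [x, y, z, w].
In Python, from plant import get_state, snapshot, camera_model, r gives the robot as it stands.
- The arm moves only by the shell command python3 -m inch 'ROWS' [FORCE]. ROWS is text: rows parted by semicolons, each of 7 numbers parted by spaces: the opening, from -1 (shut) to 1 (fully open), then the shift along the tool's x, y, z in m, then the turn, a rotation vector about the tool's x, y, z in rad. A call has 1 to 20 rows; each row shifts and turns the commanded pose from where the row before left it, along the tool's axes as they then stand; what a row does not reach is not made up. A row lasts 1/12 s, in which the tool goes at most 41.7 mm and 7.16 degrees, less where a joint would pass 70% of its speed; a pose out of reach is approached as far as the arm can. A call is refused whole if a number of a shift passes 0.0417 or a number of a turn 0.125, either way. A call with a gripper value outside its range is refused whole. The fingers move at their own pace and stop on an object; FORCE is the grip in N (left out, the last holds). Time passes only in rows, so rows that do not move let the fingers close. It gives the time, the measured TCP pose, the force, the opening and the grip force at its end, in the units of the state.
- get_state(): the state, without advancing time (a new reading comes with each control period).
- snapshot(name): name is "scene" or "top" or "wrist"; returns (picture, depth): 480x640x3 uint8, red, green, blue; 480x640 float32, m along the optical axis (not along the pixel's ray), 0 where there is no reading.
- camera_model(name): a dict with "intrinsics" (3x3 intrinsics, pixels), "view" (4x4, takes a point from world to camera coordinates). Camera axes: x right, y down, z forward; pixel columns grow to the right and rows downward; lengths in m; the calibration is good to about 2 mm. A picture is of the moment at which its call begins: read the wrist's pose just before it. camera_model takes no time and is no camera call; for the wrist camera it gives the pose at the moment of the call.
- r.finish_job(): hands the job in; it is judged then, once.
The state is a dict: "clock": time; "q": joint angles; "qd": joint speeds; "joint_torque": joint torques, N m; "tool_pos": TCP position; "eef_rot": TCP orientation; "contact_force": force on the tool from outside, world axes, zero at the start; "moment": the same for the moment, N m; "opening": opening from 0.0 (shut) to 1.0 (fully open); "finger_force": force on a finger pad.
Only numpy, scipy, OpenCV 4.12 (cv2) and the standard library are available. Lean on these libraries where they do the work, as an engineer would, in place of code of your own. Each camera call takes 0.05 s, during which the arm holds its last target. There are 200 camera calls.

TASK

The lid lies on the damp box, but none of its four sides has been snapped down. With the fingertips, press its rim down all the way round, one side after another, until all four sides have clicked shut. Do not pick up, tip or push the box along the table, and leave everything else standing where it is.

Things in the scene. Friction and masses are not known exactly. Their poses are not given: they have to be found in the camera images.
- damp_box: loose clear plastic tub, 144 (x) x 194 (y) mm, about 1.0 to 1.7 kg full, under a cream lid 158 x 208 mm. Origin: centre of its underside; z up, x away from the robot at yaw 0. The lid's flat middle (92 x 142 mm, top 83 mm above the table) and its four corners (top 84 mm) are seated and rigid. Between the corners the rim of each side is a springy section of its own, now tilted up.
- front_bead (a point): the front rim section, the long side nearest the robot (box -x): mid-length, top of its bead (ridge 9 mm wide along the outer edge, where to press). Moves with the section. Section 147 mm long; its bead runs along box y at box x = -73 mm. Bead top about 95 mm above the table when sprung up, 89 mm when shut; hinge line 26 mm inward of the bead, on the edge of the lid's middle.
- front (a joint): how far the front section is pressed down: 0 sprung up, 0.24 rad shut. Over-centre: pressed straight down on the bead it resists with about 9 N when fully up, less as it goes down, snaps shut by itself past half-way (0.12 rad, 3 mm at the bead) and then stays; let go earlier it springs back up. At 0.24 it stops hard on the rigid tub.
- back_bead (a point): the back rim section, the long side farthest from the robot (box +x): mid-length, top of its bead (ridge 9 mm wide along the outer edge, where to press). Moves with the section. Section 147 mm long; its bead runs along box y at box x = +73 mm. Bead top about 95 mm above the table when sprung up, 89 mm when shut; hinge line 26 mm inward of the bead, on the edge of the lid's middle.
- back (a joint): how far the back section is pressed down: 0 sprung up, 0.24 rad shut. Over-centre: pressed straight down on the bead it resists with about 9 N when fully up, less as it goes down, snaps shut by itself past half-way (0.12 rad, 3 mm at the bead) and then stays; let go earlier it springs back up. At 0.24 it stops hard on the rigid tub.
- left_bead (a point): the left rim section, the short side to the robot's left (box +y): mid-length, top of its bead (ridge 9 mm wide along the outer edge, where to press). Moves with the section. Section 97 mm long; its bead runs along box x at box y = +98 mm. Bead top about 95 mm above the table when sprung up, 89 mm when shut; hinge line 26 mm inward of the bead, on the edge of the lid's middle.
- left (a joint): how far the left section is pressed down: 0 sprung up, 0.24 rad shut. Over-centre: pressed straight down on the bead it resists with about 9 N when fully up, less as it goes down, snaps shut by itself past half-way (0.12 rad, 3 mm at the bead) and then stays; let go earlier it springs back up. At 0.24 it stops hard on the rigid tub.
- right_bead (a point): the right rim section, the short side to the robot's right (box -y): mid-length, top of its bead (ridge 9 mm wide along the outer edge, where to press). Moves with the section. Section 97 mm long; its bead runs along box x at box y = -98 mm. Bead top about 95 mm above the table when sprung up, 89 mm when shut; hinge line 26 mm inward of the bead, on the edge of the lid's middle.
- right (a joint): how far the right section is pressed down: 0 sprung up, 0.24 rad shut. Over-centre: pressed straight down on the bead it resists with about 9 N when fully up, less as it goes down, snaps shut by itself past half-way (0.12 rad, 3 mm at the bead) and then stays; let go earlier it springs back up. At 0.24 it stops hard on the rigid tub.
- rib: wooden kidney-shaped rib lying flat beside the box, 94 x 44 x 8 mm, origin under its centre; leave alone
- cutter: steel ring cutter standing beside the box, 72 mm across, 28 mm high, origin under its centre; leave alone
- loop_tool: wooden loop tool lying beside the box, 180 mm long along its x, 13 mm high, origin at table level near its middle; leave alone
- glaze_jar: small closed glaze jar beside the box, 48 mm across, 62 mm high, origin under its centre; leave alone
- brush_pot: dark pot full of brushes, pot 86 mm across and 110 mm high, brush heads spread to about 130 mm across, 260 mm high, origin under its centre; leave alone
- bowl_stack: stack of three scalloped bowls, 145 mm across, 95 mm high, origin under its centre; leave alone
- water_cup: white cup, 76 mm across, 85 mm high, origin under its centre; leave alone
Things that resemble listed ones, but are neither listed nor needed, are in the scene too. What is shaped like the damp_box but orange or purple is not meant.

How it is judged:
At the end, for the whole second after the job is handed in: all four rim sections are shut (joint over 0.20 rad of 0.24), the box stands flat and at rest within 30 mm of where it stood, and every other thing is within 30 mm of where it stood (value of joint each of front, back, left, right above 0.2 rad and distance of each of damp_box, rib, cutter, loop_tool, glaze_jar, brush_pot, bowl_stack, water_cup from where it was at the start of the episode below 0.03 m and height (world z) of damp_box below 0.006 m and angle between damp_box's own z axis and vertical below 0.05 rad and linear speed of damp_box below 0.02 m/s); the robot touches nothing.
It fails at once if the damp box is lifted off the table (height (world z) of damp_box above 0.012 m).
It fails at once if the damp box is tipped (angle between damp_box's own z axis and vertical above 0.12 rad).
It fails at once if the damp box is pushed along the table (distance of damp_box from where it was at the start of the episode above 0.03 m).
It fails at once if another thing is moved, knocked over or picked up (distance of any of rib, cutter, loop_tool, glaze_jar, brush_pot, bowl_stack, water_cup from where it was at the start of the episode above 0.03 m or angle between any of rib, cutter, loop_tool, glaze_jar, brush_pot, bowl_stack, water_cup's own z axis and vertical above 0.5 rad).
It also fails if it takes over 40 s, if anything falls off the work surface, if the arm or the gripper's body presses on something with over 40 N, if the wrist force passes 120 N, or if a joint passes its speed limit or range.

## Working session

There is one attempt and no reset: what is moved stays moved. The work goes in short steps, Python scripts to look and compute and a shell command to move; the robot and the scene stay as the last step left them, time stands still between calls to the robot, and variables do not carry over. Pictures are saved under pics/ and viewed, at most 10 in all, crops included, and the job is handed in when it is done.

```bash
mkdir -p pics; ls; python3 - <<'E'
from plant import *
import cv2,numpy as np
s=get_state();print({k:np.round(v,3) for k,v in s.items()})
for n in("top","scene"):
    p,d=snapshot(n);cv2.imwrite(f"pics/{n}.png",p[:,:,::-1]);np.savez(f"{n}.npz",p=p,d=d,**camera_model(n))
    print(n,camera_model(n))
E
```

```text
pics
{'clock': np.float64(0.0), 'q': array([ 1.294,  0.69 , -0.195,  1.566,  0.157,  0.903, -0.215]), 'qd': array([ 0.002, -0.   , -0.   , -0.001,  0.001,  0.001,  0.002]), 'joint_torque': array([-0.0000e+00, -5.2755e+01, -1.2670e+00, -1.5343e+01, -5.3000e-02,
        7.0000e-03,  0.0000e+00]), 'tool_pos': array([ 0.191, -0.595,  0.249]), 'eef_rot': array([ 0.988,  0.155, -0.   , -0.001]), 'contact_force': array([-0.065,  0.385, -0.123]), 'moment': array([0.017, 0.027, 0.031]), 'finger_force': np.float64(0.0), 'opening': np.float64(0.999)}
top {'intrinsics': array([[505.79529494,   0.        , 319.24976985],
       [  0.        , 505.79529494, 236.36072277],
       [  0.        ,   0.        ,   1.        ]]), 'view': array([[-0.01369636, -0.99985872,  0.00974456, -0.01283845],
       [-0.98651045,  0.01192235, -0.16326355,  0.50308765],
       [ 0.1631243 , -0.01184922, -0.98653437,  1.34769573],
       [ 0.        ,  0.        ,  0.        ,  1.        ]])}
scene {'intrinsics': array([[625.12821256,   0.        , 325.39714828],
       [  0.        , 625.12821256, 243.46837111],
       [  0.        ,   0.        ,   1.        ]]), 'view': array([[ 0.6374065 ,  0.77051395, -0.00460492, -0.31357691],
       [ 0.66786021, -0.55544719, -0.49542018, -0.29324294],
       [-0.38428596,  0.3127086 , -0.86864126,  1.68583487],
       [ 0.        ,  0.        ,  0.        ,  1.        ]])}
```

View pics/top.png

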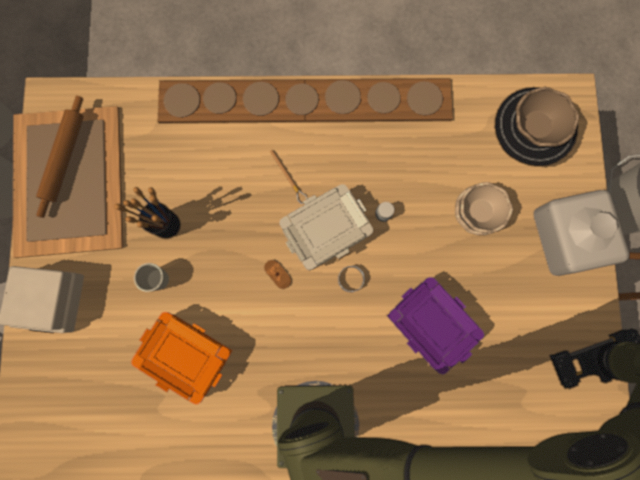

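View pics/scene.png

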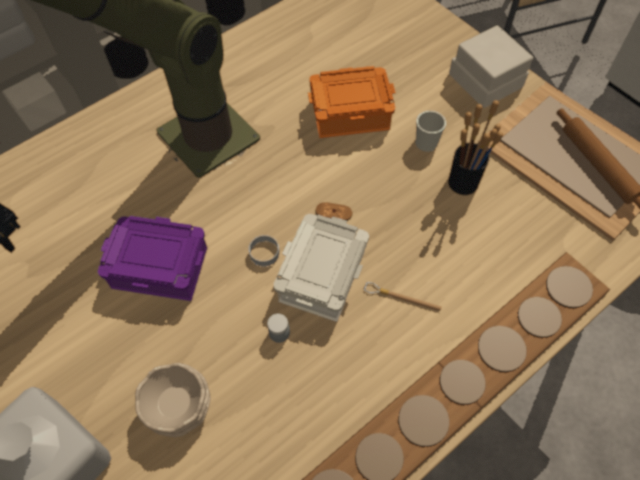

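The top picture shows the cream box at about (326,226), with the jar at (386,211), cutter at (353,278), rib at (278,272) and loop tool at (290,178). The scene picture shows the same box at (322,262).

```bash
cat > h.py <<'E'
import numpy as np,cv2
def cloud(p,d,K,V):
    v,u=np.mgrid[:480,:640];c=np.stack([(u-K[0,2])/K[0,0]*d,(v-K[1,2])/K[1,1]*d,d],-1)
    return (c-V[:3,3])@V[:3,:3]
E
python3 - <<'E'
from h import *
for n,(u,v) in dict(top=(326,226),scene=(322,262)).items():
    f=np.load(n+".npz");P=cloud(f['p'],f['d'],f['intrinsics'],f['view'])
    c=P[v,u];print(n,c)
    m=(np.hypot(*(P-c)[...,:2].transpose(2,0,1))<.16)&(P[...,2]>.074)&(P[...,2]<.11)
    l,lab,st,_=cv2.connectedComponentsWithStats(m.astype(np.uint8));m=lab==lab[v,u]
    Q=P[m];R=cv2.minAreaRect(Q[:,:2].astype(np.float32));print(len(Q),R,np.percentile(Q[:,2],[2,50,98]))
    print(np.round(cv2.boxPoints(R),3).tolist())
f=np.load("top.npz");P=cloud(f['p'],f['d'],f['intrinsics'],f['view'])
for k,(u,v) in dict(jar=(386,211),cut=(353,267),rib=(278,272),loop=(303,195),loop2=(290,178)).items():print(k,P[v,u].round(3))
E
```

```text
top [ 0.52398292 -0.0372681   0.08227334]
4741 ((0.5236101746559143, -0.037068143486976624), (0.17958661913871765, 0.2303982377052307), 27.668912887573242) [0.07848277 0.08551203 0.09776834]
[[0.39100000262260437, 0.023000000044703484], [0.49799999594688416, -0.1809999942779541], [0.6570000052452087, -0.09700000286102295], [0.550000011920929, 0.10700000077486038]]
scene [ 0.52778525 -0.03904979  0.07948704]
6162 ((0.5233492255210876, -0.03579831123352051), (0.18054623901844025, 0.23387855291366577), 28.968517303466797) [0.0778898  0.085167   0.09759153]
[[0.3880000114440918, 0.023000000044703484], [0.5009999871253967, -0.18199999630451202], [0.6589999794960022, -0.09399999678134918], [0.5460000038146973, 0.10999999940395355]]
jar [ 0.567 -0.202  0.064]
cut [ 0.421 -0.113  0.009]
rib [0.41  0.096 0.007]
loop [0.63  0.025 0.004]
loop2 [0.679 0.062 0.009]
```

Lid centre is about (0.5235, -0.0365), yaw about 28°. I'm setting out for the right bead with the gripper shut and the tool aligned to the box.

```bash
python3 -m inch '-1 0 0 0 0 0 -0.09;-1 0 0 0 0 0 -0.09;-1 .0348 -.0149 .0062 0 0 0;-1 .0348 -.0149 .0062 0 0 0;-1 .0348 -.0149 .0062 0 0 0;-1 .0348 -.0149 .0062 0 0 0;-1 .0348 -.0149 .0062 0 0 0;-1 .0348 -.0149 .0062 0 0 0;-1 .0348 -.0149 .0062 0 0 0;-1 .0348 -.0149 .0062 0 0 0;-1 .0348 -.0149 .0062 0 0 0;-1 .0348 -.0149 .0062 0 0 0;-1 .0348 -.0149 .0062 0 0 0;-1 .0348 -.0149 .0062 0 0 0;-1 .0348 -.0149 .0062 0 0 0;-1 .0348 -.0149 .0062 0 0 0;-1 .0348 -.0149 .0062 0 0 0;-1 .0348 -.0149 .0062 0 0 0' 20
cat >> h.py <<'E'
def go(yaw=np.deg2rad(28.3),c=(.5235,-.0365)):
    from plant import get_state
    from scipy.spatial.transform import Rotation as R
    s=get_state();r_=R.from_quat(s['eef_rot']);t=s['tool_pos'];M=r_.as_matrix()
    print('t',s['clock'],'tcp',t.round(4),'toolyaw',np.rad2deg(np.arctan2(M[1,0],M[0,0])).round(2),'z',M[:,2].round(3),'F',s['contact_force'].round(1),'op',s['opening'])
    C,S=np.cos(yaw),np.sin(yaw)
    for n,b in dict(front=(-.073,0),back=(.073,0),left=(0,.098),right=(0,-.098)).items():
        w=np.array([c[0]+C*b[0]-S*b[1],c[1]+S*b[0]+C*b[1],.120]);print(n,w.round(4),'shift to tcp z .12:',(M.T@(w-t)).round(4))
E
python3 - <<'E'
from h import *
from plant import *
go()
V=camera_model("wrist");p,d=snapshot("wrist");cv2.imwrite("pics/w1.png",p[:,:,::-1])
P=cloud(p,d,V['intrinsics'],V['view'])
m=(P[...,2]>.074)&(P[...,2]<.11)&(d>0)
Q=P[m];print(len(Q));R=cv2.minAreaRect(Q[:,:2].astype(np.float32));print(R)
E
```

```text
clock: 1.6
tool_pos: [0.5706, -0.1206, 0.1499]
eef_rot: [0.97, 0.243, -0.0, -0.0]
contact_force: [0.1, -0.3, 0.2]
opening: 0.008
finger_force: 0.0
t 1.6 tcp [ 0.5706 -0.1206  0.1499] toolyaw 28.14 z [-0.001 -0.    -1.   ] F [ 0.1 -0.3  0.2] op 0.008068361261448184
front [ 0.4592 -0.0711  0.12  ] shift to tcp z .12: [-0.0748 -0.0962  0.03  ]
back [ 0.5878 -0.0019  0.12  ] shift to tcp z .12: [ 0.0712 -0.0966  0.0299]
left [0.477  0.0498 0.12  ] shift to tcp z .12: [-0.0021 -0.1944  0.0299]
right [ 0.57   -0.1228  0.12  ] shift to tcp z .12: [-0.0015  0.0016  0.0299]
71712
((0.5418359637260437, -0.036521315574645996), (0.15585261583328247, 0.20986691117286682), 28.10498809814453)
```

View pics/w1.png

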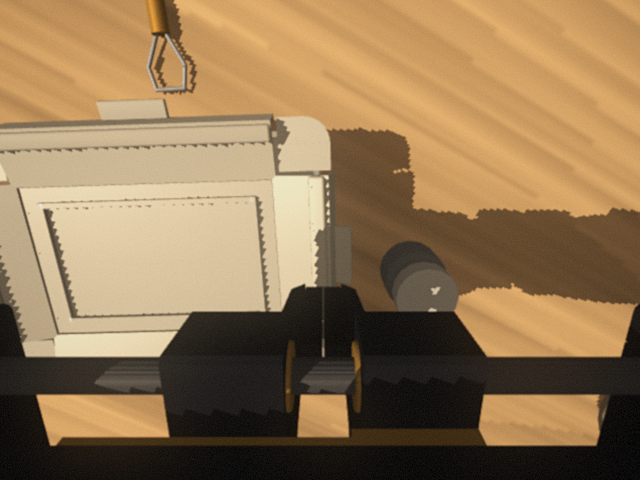

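The wrist view shows the fingertips (325,300) right over the right bead (columns 310–325), and the jar is clear at (420,285). I'll go down slowly here.

```bash
python3 -m inch '-1 -.0015 .001 .02 0 0 0;-1 0 0 .014 0 0 0;-1 0 0 .006 0 0 0;-1 0 0 .002 0 0 0;-1 0 0 .001 0 0 0;-1 0 0 .001 0 0 0;-1 0 0 .001 0 0 0;-1 0 0 0 0 0 0'
python3 -m inch '-1 0 0 .001 0 0 0;-1 0 0 .001 0 0 0;-1 0 0 0 0 0 0'
```

```text
clock: 2.32
tool_pos: [0.5685, -0.1243, 0.1064]
eef_rot: [0.97, 0.243, -0.0, 0.0]
contact_force: [-3.7, 1.1, 5.2]
opening: 0.005
finger_force: 3.4
clock: 2.57
tool_pos: [0.5697, -0.1246, 0.1041]
eef_rot: [0.97, 0.243, 0.001, 0.001]
contact_force: [0.2, 0.3, -0.0]
opening: 0.003
finger_force: 0.0
```

```bash
python3 -m inch '-1 0 0 .001 0 0 0;-1 0 0 .001 0 0 0;-1 0 0 .001 0 0 0;-1 0 0 0 0 0 0'
python3 -m inch '-1 0 0 -.02 0 0 0;-1 0 0 -.04 0 0 0;-1 0 0 -.03 0 0 0;-1 -.04 0 0 0 0 0;-1 0 0 0 0 0 0'
python3 - <<'E'
from h import *
from plant import *
go()
V=camera_model("wrist");p,d=snapshot("wrist");cv2.imwrite("pics/w2.png",p[:,:,::-1])
P=cloud(p,d,V['intrinsics'],V['view'])
C,S=np.cos(np.deg2rad(28.2)),np.sin(np.deg2rad(28.2))
D=P-[.5235,-.0365,0];X=D[...,0]*C+D[...,1]*S;Y=-D[...,0]*S+D[...,1]*C
ok=(d>0)&(P[...,2]>.07)&(P[...,2]<.105)
for n,A,B in(("x",X,Y),("y",Y,X)):
  for b in range(-112,113,4):
    m=ok&(abs(A*1000-b)<2)&(abs(B)<.035)
    if m.sum()>20:print(n,b,np.median(P[m][:,2]).round(4),m.sum(),end=' | ')
  print()
E
```

```text
clock: 2.9
tool_pos: [0.5695, -0.1239, 0.1004]
eef_rot: [0.97, 0.243, 0.0, 0.0]
contact_force: [0.4, 0.4, 0.4]
opening: 0.005
finger_force: 0.0
clock: 3.32
tool_pos: [0.528, -0.1467, 0.1917]
eef_rot: [0.971, 0.241, -0.003, 0.001]
contact_force: [-2.2, 0.4, -1.3]
opening: 0.006
finger_force: 0.0
t 3.3167 tcp [ 0.528  -0.1467  0.1917] toolyaw 27.86 z [-0.005 -0.003 -1.   ] F [-2.2  0.4 -1.3] op 0.006091731292753875
front [ 0.4592 -0.0711  0.12  ] shift to tcp z .12: [-0.0251 -0.099   0.0718]
back [ 0.5878 -0.0019  0.12  ] shift to tcp z .12: [ 0.1209 -0.1002  0.0709]
left [0.477  0.0498 0.12  ] shift to tcp z .12: [ 0.0472 -0.1976  0.0713]
right [ 0.57   -0.1228  0.12  ] shift to tcp z .12: [ 0.0487 -0.0016  0.0714]
x -84 0.0838 256 | x -80 0.0829 257 | x -76 0.0917 47 | x -72 0.0949 289 | x -68 0.0952 582 | x -64 0.0935 811 | x -60 0.0888 592 | x -56 0.0877 576 | x -52 0.0867 581 | x -48 0.0858 579 | x -44 0.0847 539 | x -40 0.083 542 | x -36 0.0832 486 | x -32 0.0855 629 | x -28 0.083 579 | x -24 0.083 569 | x -20 0.0831 588 | x -16 0.083 606 | x -12 0.083 605 | x -8 0.083 604 | x -4
[... 741 characters left out ...]
 y -48 0.0832 633 | y -44 0.0832 633 | y -40 0.0831 636 | y -36 0.0832 630 | y -32 0.0831 635 | y -28 0.0831 635 | y -24 0.0831 625 | y -20 0.0831 639 | y -16 0.0831 633 | y -12 0.0831 623 | y -8 0.083 639 | y -4 0.0831 641 | y 0 0.0831 624 | y 4 0.083 635 | y 8 0.083 645 | y 12 0.083 626 | y 16 0.083 627 | y 20 0.083 649 | y 24 0.083 621 | y 28 0.083 635 | y 32 0.0829 641 | y 36 0.083 634 | y 40 0.083 649 | y 44 0.083 630 | y 48 0.083 642 | y 52 0.0829 630 | y 56 0.0829 633 | y 60 0.0842 946 | y 64 0.0851 324 | y 68 0.0828 619 | y 72 0.0831 751 | y 76 0.0849 834 | y 80 0.086 762 | y 84 0.0869 771 | y 88 0.0879 775 | y 92 0.0894 1211 | y 96 0.0942 1061 | y 100 0.0951 492 | y 112 0.0835 157 |
```

View pics/w2.png

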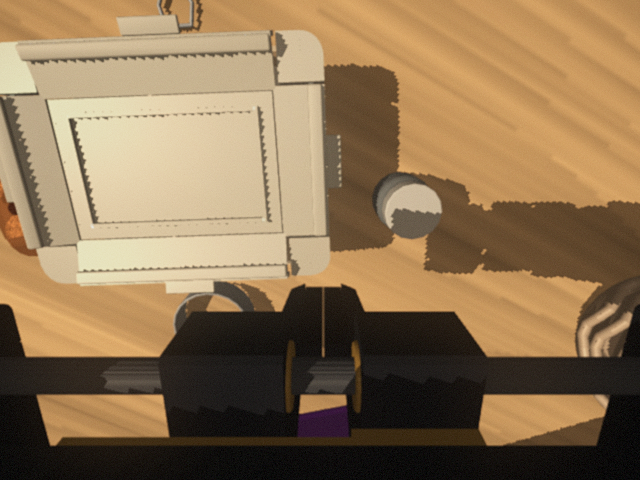

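Right is shut: its bead now reads 0.089 m while the other three read 0.095 m. The beads show the box centre about 3 mm further along box x than I had it. Front is next.

```bash
python3 -m inch '-1 -.0075 -.033 0.01 0 0 0;-1 -.0075 -.033 0.02 0 0 0;-1 -.0075 -.033 0.02 0 0 0;-1 0 0 .016 0 0 0;-1 0 0 0.009 0 0 0;-1 0 0 0 0 0 0'
python3 -c "
from h import *;go(c=(.526,-.035))"
```

```text
clock: 3.87
tool_pos: [0.4674, -0.0658, 0.1139]
eef_rot: [0.97, 0.243, -0.001, -0.0]
contact_force: [0.4, -0.5, 0.7]
opening: 0.004
finger_force: 0.0
t 3.8667 tcp [ 0.4674 -0.0658  0.1139] toolyaw 28.17 z [-0.002 -0.    -1.   ] F [ 0.4 -0.5  0.7] op 0.004189659360797092
front [ 0.4617 -0.0696  0.12  ] shift to tcp z .12: [-0.0068  0.0007 -0.0061]
back [ 5.903e-01 -4.000e-04  1.200e-01] shift to tcp z .12: [ 0.1392  0.0004 -0.0064]
left [0.4795 0.0513 0.12  ] shift to tcp z .12: [ 0.066  -0.0975 -0.0062]
right [ 0.5725 -0.1213  0.12  ] shift to tcp z .12: [ 0.0664  0.0985 -0.0064]
```

```bash
python3 -m inch '-1 -.006 0 0 0 0 0;-1 0 0 .004 0 0 0;-1 0 0 .002 0 0 0;-1 0 0 .001 0 0 0;-1 0 0 .001 0 0 0;-1 0 0 .001 0 0 0;-1 0 0 .001 0 0 0;-1 0 0 .001 0 0 0;-1 0 0 .001 0 0 0;-1 0 0 .001 0 0 0;-1 0 0 0 0 0 0'
python3 -m inch '-1 0 0 -.02 0 0 0;-1 0 0 -.02 0 0 0;-1 0 0 0 0 0 0'
python3 -c "
from h import *;go(c=(.526,-.035))"
```

```text
clock: 4.78
tool_pos: [0.4623, -0.0687, 0.1024]
eef_rot: [0.97, 0.243, 0.0, -0.0]
contact_force: [1.1, -1.2, 0.6]
opening: 0.002
finger_force: 0.0
clock: 5.03
tool_pos: [0.4637, -0.0688, 0.1448]
eef_rot: [0.97, 0.243, 0.002, 0.001]
contact_force: [-0.3, 0.0, -0.8]
opening: 0.005
finger_force: 0.0
t 5.0333 tcp [ 0.4637 -0.0688  0.1448] toolyaw 28.13 z [ 0.005 -0.    -1.   ] F [-0.3  0.  -0.8] op 0.004769998191996466
front [ 0.4617 -0.0696  0.12  ] shift to tcp z .12: [-0.0022 -0.0003  0.0248]
back [ 5.903e-01 -4.000e-04  1.200e-01] shift to tcp z .12: [ 0.1438 -0.0007  0.0254]
left [0.4795 0.0513 0.12  ] shift to tcp z .12: [ 0.0705 -0.0985  0.0249]
right [ 0.5725 -0.1213  0.12  ] shift to tcp z .12: [0.0711 0.0975 0.0253]
```

Now the left side.

```bash
python3 -m inch '-1 .0235 -.0328 0 0 0 0;-1 .0235 -.0328 0 0 0 0;-1 .0235 -.0328 0 0 0 0;-1 0 0 .02 0 0 0;-1 0 0 0.01 0 0 0;-1 0 0 0 0 0 0'
python3 -c "
from h import *;go(c=(.526,-.035))"
```

```text
clock: 5.53
tool_pos: [0.4766, 0.0523, 0.1105]
eef_rot: [0.97, 0.244, -0.002, -0.0]
contact_force: [-0.9, -1.1, -0.1]
opening: 0.01
finger_force: 0.0
t 5.5333 tcp [0.4766 0.0523 0.1105] toolyaw 28.28 z [-0.003 -0.    -1.   ] F [-0.9 -1.1 -0.1] op 0.009849155322172298
front [ 0.4617 -0.0696  0.12  ] shift to tcp z .12: [-0.0709  0.1003 -0.0094]
back [ 5.903e-01 -4.000e-04  1.200e-01] shift to tcp z .12: [ 0.0751  0.1003 -0.0099]
left [0.4795 0.0513 0.12  ] shift to tcp z .12: [ 0.0021  0.0023 -0.0095]
right [ 0.5725 -0.1213  0.12  ] shift to tcp z .12: [ 0.0021  0.1983 -0.0098]
```

```bash
python3 -m inch '-1 .001 .001 0.002 0 0 0;-1 0 0 .001 0 0 0;-1 0 0 .001 0 0 0;-1 0 0 .001 0 0 0;-1 0 0 .001 0 0 0;-1 0 0 .001 0 0 0;-1 0 0 .001 0 0 0;-1 0 0 .001 0 0 0;-1 0 0 .001 0 0 0;-1 0 0 0 0 0 0'
python3 -m inch '-1 0 0 -.02 0 0 0;-1 0 0 -.02 0 0 0;-1 .025 .033 0 0 0 0;-1 .025 .033 0 0 0 0;-1 .025 .033 0 0 0 0;-1 0 0 0.02 0 0 0;-1 0 0 0 0 0 0'
python3 -c "
from h import *;go(c=(.526,-.035))"
```

```text
clock: 6.37
tool_pos: [0.4792, 0.0504, 0.1024]
eef_rot: [0.97, 0.243, 0.0, 0.0]
contact_force: [-0.0, -0.3, 0.8]
opening: 0.004
finger_force: 0.0
clock: 6.95
tool_pos: [0.5928, -0.0038, 0.1203]
eef_rot: [0.97, 0.241, -0.001, 0.001]
contact_force: [-1.6, 0.1, -0.8]
opening: 0.004
finger_force: 0.0
t 6.95 tcp [ 0.5928 -0.0038  0.1203] toolyaw 27.91 z [-0.001 -0.001 -1.   ] F [-1.6  0.1 -0.8] op 0.0037855862070132174
front [ 0.4617 -0.0696  0.12  ] shift to tcp z .12: [-0.1467 -0.0032  0.0005]
back [ 5.903e-01 -4.000e-04  1.200e-01] shift to tcp z .12: [-0.0007 -0.0042  0.0003]
left [0.4795 0.0513 0.12  ] shift to tcp z .12: [-0.0743 -0.1017  0.0003]
right [ 0.5725 -0.1213  0.12  ] shift to tcp z .12: [-0.073   0.0943  0.0005]
```

Left is pressed. I'm over the back bead, so I press it, then lift clear and back off for a verifying look.

```bash
python3 -m inch '-1 0 0 0.01 0 0 0;-1 0 0 .003 0 0 0;-1 0 0 .001 0 0 0;-1 0 0 .001 0 0 0;-1 0 0 .001 0 0 0;-1 0 0 .001 0 0 0;-1 0 0 .001 0 0 0;-1 0 0 .001 0 0 0;-1 0 0 0 0 0 0'
python3 -m inch '-1 0 0 -.02 0 0 0;-1 0 0 -.04 0 0 0;-1 -.04 0 -.01 0 0 0;-1 -.04 0 -.01 0 0 0;-1 -.04 0 -.01 0 0 0;-1 -.04 0 -.01 0 0 0;-1 -.04 0 0 0 0 0;-1 0 0 0 0 0 0;-1 0 0 0 0 0 0;-1 0 0 0 0 0 0'
python3 - <<'E'
from h import *
from plant import *
V=camera_model("wrist");p,d=snapshot("wrist");cv2.imwrite("pics/w3.png",p[:,:,::-1])
P=cloud(p,d,V['intrinsics'],V['view']);print(get_state()['tool_pos'])
C,S=np.cos(np.deg2rad(28.2)),np.sin(np.deg2rad(28.2))
D=P-[.526,-.035,0];X=D[...,0]*C+D[...,1]*S;Y=-D[...,0]*S+D[...,1]*C
ok=(d>0)&(P[...,2]>.07)&(P[...,2]<.105)
for n,A,B,c in(("front",-X,Y,73),("back",X,Y,73),("left",Y,X,98),("right",-Y,X,98)):
  m=ok&(abs(A*1000-c)<7)&(abs(B)<.035);print(n,m.sum(),np.percentile(P[m][:,2],[50,90,99]).round(4) if m.sum() else'')
E
```

```text
clock: 7.7
tool_pos: [0.5922, -0.0007, 0.104]
eef_rot: [0.97, 0.243, 0.001, -0.0]
contact_force: [-0.3, 0.3, -0.3]
opening: 0.004
finger_force: 0.0
clock: 8.53
tool_pos: [0.4165, -0.0956, 0.2038]
eef_rot: [0.97, 0.243, 0.001, 0.0]
contact_force: [1.9, -0.2, -0.3]
opening: 0.003
finger_force: 0.0
[ 0.4171034  -0.09519959  0.203673  ]
front 1868 [0.0887 0.0898 0.0905]
back 0 
left 2447 [0.0881 0.0894 0.0903]
right 1934 [0.0888 0.0899 0.0907]
```

View pics/w3.png

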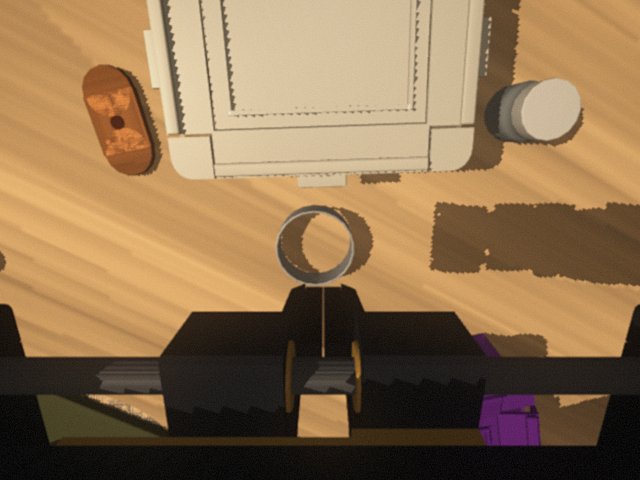

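Front (322,165), left and right beads all read shut at 0.089 m. The back is above the frame, so I'll check it with the fixed cameras, along with the box position.

```bash
python3 - <<'E'
from h import *
from plant import *
C,S=np.cos(np.deg2rad(28.2)),np.sin(np.deg2rad(28.2))
def rep(p,d,K,V):
  P=cloud(p,d,K,V);D=P-[.526,-.035,0];X=D[...,0]*C+D[...,1]*S;Y=-D[...,0]*S+D[...,1]*C
  ok=(d>0)&(P[...,2]>.07)&(P[...,2]<.105)
  for n,A,B,c in(("front",-X,Y,73),("back",X,Y,73),("left",Y,X,98),("right",-Y,X,98)):
    m=ok&(abs(A*1000-c)<7)&(abs(B)<.035);print(n,m.sum(),np.percentile(P[m][:,2],[50,90,99]).round(4) if m.sum() else'')
for n in("scene","top"):
  f=np.load(n+".npz");print(n,'before');rep(f['p'],f['d'],f['intrinsics'],f['view'])
  p,d=snapshot(n);V=camera_model(n);print('after');rep(p,d,V['intrinsics'],V['view'])
  if n=="scene":cv2.imwrite("pics/s2.png",p[:,:,::-1])
E
```

```text
scene before
front 171 [0.0933 0.0974 0.0995]
back 197 [0.0919 0.0969 0.0995]
left 140 [0.0929 0.0982 0.1021]
right 255 [0.0923 0.0969 0.0998]
after
front 172 [0.0865 0.0911 0.0937]
back 177 [0.0873 0.0913 0.0938]
left 155 [0.0867 0.0909 0.0938]
right 239 [0.0863 0.0911 0.0939]
top before
front 140 [0.0939 0.0979 0.1016]
back 97 [0.093  0.0981 0.1017]
left 142 [0.0933 0.0977 0.1008]
right 121 [0.0943 0.0982 0.1002]
after
front 45 [0.0873 0.0915 0.0934]
back 103 [0.0874 0.0918 0.094 ]
left 134 [0.0874 0.0922 0.0943]
right 121 [0.0878 0.0911 0.0934]
```

View pics/s2.png

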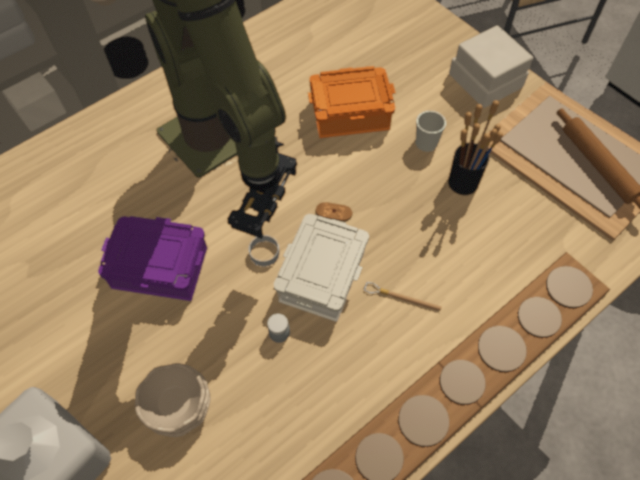

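In the picture the box is unmoved at (322,262), its neighbours are in place and the arm is clear. All four beads now read about 6 mm lower than before in both cameras.

```bash
python3 -c "
from plant import r
print(r.finish_job())"
```

```text
the job is handed in; nothing more can be done
None
```

I pressed all four sides of the damp box lid shut, and the cameras read every bead at its shut height; the box and its neighbours look unmoved, and I handed the job in at about 9 s of the 40 s allowed, with no verdict returned.

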